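Dip the vacuum pump's oil and present the dipstick

ROBOT

A 6-joint arm with a two-finger parallel gripper is mounted at the origin on a cart in front of the work surface, level with it; the furniture and walls round the work are solid. World frame = base frame: x ahead of the robot, y to its left, z up, the work surface at z = 0. Lengths are in mm, angles in rad, forces in N, time in s.
With the tool pointing down it reaches from about 200 to 875 mm from the base axis. Payload 3.4 kg.
Tool frame: the origin (TCP) lies at the very end of the fingers, on their centre line; the grasp point (between the pads) lies robot.grasp_offset behind it (robot.grasp_offset is the distance from the TCP to the grasp point, in mm); z points along the fingers, y is the line along which they close (so a half turn about z gives the same grasp; the last joint's range is limited). The gripper opens to 94 mm and grips with 3 to 60 N. Pads are 16 mm wide; open, the fingers measure 119 mm over their backs; the gripper's body (75 mm by 177 mm) begins 78 mm behind the grasp point.
Start: joints at [1.115, 0.276, 1.505, -0, 1.361, -0.121], TCP at [188.952, 543.104, 205.493] pointing down, gripper open.
Joint ranges: [-2.89, 2.89], [-0.75, 2.08], [0.22, 2.7], [-1.18, 4.32], [0.11, 2.71], [-2.7, 2.7]. Speed limits (rad/s): [2.57, 2.57, 3.14, 3.14, 3.14, 3.14].

INTERFACE

Orientations are given as [roll, pitch, yaw] about the fixed x, y, z axes, in that order (R = Rz(yaw) Ry(pitch) Rx(roll)).
In Python, from bench import robot, grab_frame, camera_model gives the robot as it stands.
- The arm moves only by the tool arm_command, never from a script. Its argument "steps" is a list of rows, each a list of 3 entries, a list of its own where there are three numbers: the shift along the tool's x, y, z in units of 25 mm (1.0 is 25 mm), then the turn about the tool's z in rad, then the finger opening in mm, from 0 to 94. In form: [[[tx, ty, tz], twist, fingers], ...]. A call has 1 to 10 rows; each row is the pose to reach, as a shift and turn from the pose commanded when the call began, along the tool's axes at that moment; what a row does not reach only later rows make up. A row lasts 1/12 s, in which the tool goes at most 41.7 mm and 7.16 degrees, less where a joint would pass 70% of its speed; a pose out of reach is approached as far as the arm can. A call with a gripper value outside its range is refused whole. The fingers move at their own pace and stop on an object; "squeeze" is the grip in N (left out, the last holds). Time passes only in rows, so rows that repeat a pose let the fingers close. It gives the time, the measured TCP pose, the force, the opening and the grip force at its end, in the units of the state.
- robot.observe(): the state, without advancing time (a new reading comes with each control period).
- grab_frame(name): name is "scene" or "top"; returns the picture (480x640x3 uint8, blue, green, red); there is no depth.
- camera_model(name): a dict with "fx", "fy", "cx", "cy" (pixels), "position" and "orientation" of the camera in the world. Camera axes: x right, y down, z forward; pixel columns grow to the right and rows downward; lengths in mm; the calibration is good to about 2 mm. A picture is of the moment at which its call begins. camera_model takes no time and is no camera call.
- robot.job_done(): hands the job in; it is judged then, once.
The state is a dict: "t": time; "joint_positions": joint angles; "joint_vel": joint speeds; "joint_efforts": joint torques, N m; "tcp_pos": TCP position; "orientation": TCP orientation; "force": force on the tool from outside, world axes, zero at the start; "wrist_torque": the same for the moment, N m; "finger_gap": finger opening in mm; "gripper_force": force on a finger pad.
Only numpy, scipy, OpenCV 4.12 (cv2) and the standard library are available. Lean on these libraries where they do the work, as an engineer would, in place of code of your own. Each camera call takes 0.05 s, during which the arm holds its last target. There are 200 camera calls.

TASK

Check the oil of the small vacuum pump in the white sound-damped cabinet: pull the cabinet's drawer out to its stop, take the wiped dipstick from its rest, push it down the pump's slanting filler tube until its collar sits on the mouth of the tube, and draw it right out again. Then hold it level, so that the oil film does not run, with its tip about 10 cm above the steel drip tray, and finish there, still holding it in the gripper, with the drawer left out. Leave the other things on the bench where they are.

Things in the scene. Friction and masses are not known exactly. Their poses are not given: they have to be found in the camera images.
- drawer_handle (a point): middle of the steel bar handle on the drawer's front panel: bar 10 mm thick, 110 mm long, along the cabinet's y axis, 148 mm above the bench, its middle line 50 mm in front of the panel, nothing above it. The panel is 12 mm thick, 208 mm wide and reaches 167 mm above the bench. Moves with the drawer; axes as the cabinet's
- pump_drawer (a joint): how far the drawer (front panel, tray and pump in one) is pulled out, in m: 0 shut, 0.13 at its stop; it slides along the cabinet's -x axis with about 3 N of friction, has no spring and stays where it is left. It may start a little open
- pump_cabinet: the fixed white hood, 200 (x) x 210 (y) x 170 (z) mm, origin under its centre on the bench; -x is its open front, towards the robot; z up. With the drawer at its stop the filler tube's mouth stands 64 mm in front of the hood and 66 mm behind the front panel. The wall of the room is to its right, at about y = -0.53
- filler_tube: steel tube on the pump, riding on the drawer. Origin: centre of its mouth, 138 mm above the bench, 52 mm right (cabinet -y) of the cabinet's middle. z points out of the mouth along the tube, up and to the right, 45 degrees from vertical; x is the cabinet's x. The mouth is a funnel 26 mm wide inside, narrowing in 20 mm to a bore 13 mm wide; 108 mm long. Near it only the panel and hood are higher
- dipstick: 80 g: steel rod 8 mm thick, tapered tip, two grooves near it; black collar 34 mm wide, neck 12x12 mm, flat black grip. Origin: centre of the collar's face on the rod side, which stops on the tube's mouth; x along the rod to the tip, z up as it lies. Rod to x = +100 mm, collar -8 to 0, neck to -24, grip to -76. Starts level on the rest, middle line 50 mm above the bench, tip to the robot's left
- dipstick_grip (a point): middle of the dipstick's grip, 50 mm behind the origin: 52 mm long (x), 13 mm thick (y, to be gripped across), 28 mm high (z), free on all sides but for the rest's upright 31 mm nearer to the tip
- dipstick_tip (a point): end of the dipstick's rod
- rest: fixed aluminium rest: base 130 x 52 x 6 mm, two notched uprights 44 mm wide, up to 59 mm high, that carry the dipstick's neck (rest x = -16 mm) and rod (x = +80 mm). Origin on the bench straight under the dipstick's origin; x along the dipstick to the tip, z up. Lifted 20 mm the neck and rod are free, 45 mm the collar too
- drip_tray: fixed shallow steel instrument tray, 90 (x) x 140 (y) mm outside, walls 2 mm thick, rim 14 mm above the bench; origin under its centre, z up
- mixing_bowl: bystander: green mixing bowl, 105 mm across, 55 high; origin under its centre
- tape_roll: bystander: roll of masking tape lying flat, 82 mm across, 20 high; origin under its centre
- paste_tube: bystander: paste tube lying down, 42x136x32 mm, between the drip tray and the bench microscope (fixed, 352 mm high, near x = 0.60, y = 0.34; pass it high or close to the robot); origin under its centre
- marker: bystander: marker pen lying down, 17x135x16 mm; origin under its centre
- dappen_dish: bystander: small white glass dish, 43 mm across, 26 high; origin under its centre
- bur_block: bystander: white block holding upright burs, 32x85x46 mm; origin under its centre

How it is judged (in metres and radians):
On the way, in this order (a step that is already met when the one before it is completed fails the run):
1. the drawer is out at its stop (within 10 mm) (value of joint pump_drawer above 0.12 m), for 0.2 s.
2. the dipstick is down the filler tube with its collar on the mouth (within 3 mm) (value of joint pump_drawer above 0.12 m and z of dipstick in the frame of filler_tube below 0.003 m and distance between dipstick and filler_tube below 0.007 m and angle between the x axis of dipstick and the z axis of filler_tube, either way round below 0.12 rad and contact force between dipstick and filler_tube above 0.3 N), for 0.2 s.
3. the dipstick is drawn right out of the tube, held by the fingers (z of dipstick_tip in the frame of filler_tube above 0.01 m and contact force between dipstick and the fingers above 1 N), for 0.1 s.
At the end, for the whole second after the job is handed in: the gripper still holds the dipstick, at rest and carried by nothing else, its rod level within 10 degrees, its tip over the inside of the drip tray and 5 to 20 cm above the bench, and the drawer is still out within 10 mm of its stop (value of joint pump_drawer above 0.12 m and angle between dipstick's own x axis and vertical between 1.396 and 1.745 rad and x of dipstick_tip in the frame of drip_tray between -0.043 and 0.043 m and y of dipstick_tip in the frame of drip_tray between -0.068 and 0.068 m and height (world z) of dipstick_tip between 0.05 and 0.2 m and contact force between dipstick and the fingers above 1 N and contact force between dipstick and drip_tray below 0.05 N and contact force between dipstick and rest below 0.05 N and contact force between dipstick and pump_cabinet below 0.05 N and linear speed of dipstick below 0.02 m/s and angular speed of dipstick below 0.15 rad/s); the arm keeps its last pose, push and grip.
It fails at once if another thing on the bench is pushed more than 30 mm from its place (distance of any of mixing_bowl, tape_roll, paste_tube, marker, dappen_dish, bur_block from where it was at the start of the episode above 0.03 m).
It also fails if it takes over 72 s, if anything falls off the work surface, if the arm or the gripper's body presses on something with over 40 N, if the wrist force passes 120 N, or if a joint passes its speed limit or range.

## Working session

There is one attempt and no reset: what is moved stays moved. The work goes in short steps, Python scripts to look and compute and a tool call to move; the robot and the scene stay as the last step left them, time stands still between calls to the robot, and variables do not carry over. Pictures are saved under pics/ and viewed, at most 10 in all, crops included, and the job is handed in when it is done.

Besides the shell and the picture viewer there is one more tool, called after "Call:" as a command line: name --argument value ..., lists and objects as JSON in quotes. arm_command: Moves the arm, as the interface text tells. Its arguments: {"type":"object","properties":{"steps":{"type":"array","items":{"type":"array"}},"squeeze":{"type":"number"}},"required":["steps"]}

```bash
mkdir -p pics; ls
python3 - <<'E'
from bench import robot, grab_frame, camera_model
import cv2
print(robot.observe(), robot.grasp_offset)
for n in("scene","top"):
    print(n,camera_model(n)); cv2.imwrite(f"pics/{n}0.png",grab_frame(n))
E
```

```text
pics
{'t': 0.0, 'joint_positions': array([ 1.11499683e+00,  2.76596282e-01,  1.50607687e+00, -4.36785778e-05,
        1.36066990e+00, -1.20992479e-01]), 'joint_vel': array([ 9.00184941e-05,  5.58914800e-04, -2.44754058e-05, -8.90499514e-04,
       -1.34153813e-03, -1.03695926e-03]), 'joint_efforts': array([-6.42131927e-04, -4.04566491e+01, -2.37228101e+01,  6.98920176e-02,
        3.44637211e-02, -1.28719007e-04]), 'tcp_pos': array([188.71666689, 542.58170208, 204.62641029]), 'orientation': array([-3.13984990e+00, -1.68878954e-04,  2.80679464e+00]), 'force': array([-0.26265437,  0.4764978 , -0.11101704]), 'wrist_torque': array([-0.01213452, -0.06060265, -0.02493054]), 'gripper_force': 0.0, 'finger_gap': 94.0458827966604} 18.8
scene {'fx': 593.5108406276034, 'fy': 593.5108406276034, 'cx': 323.720678159368, 'cy': 230.02596546696782, 'position': array([  85.76650128,  647.12657532, 1412.20741896]), 'orientation': array([-2.57386046, -0.00460141, -2.40020294])}
top {'fx': 586.489055628193, 'fy': 586.489055628193, 'cx': 318.1243265937317, 'cy': 242.10941663197187, 'position': array([ 415.29358776,   54.36574377, 1360.81467526]), 'orientation': array([-2.97796505e+00,  2.77035690e-03, -1.60018548e+00])}
```

View pics/scene0.png

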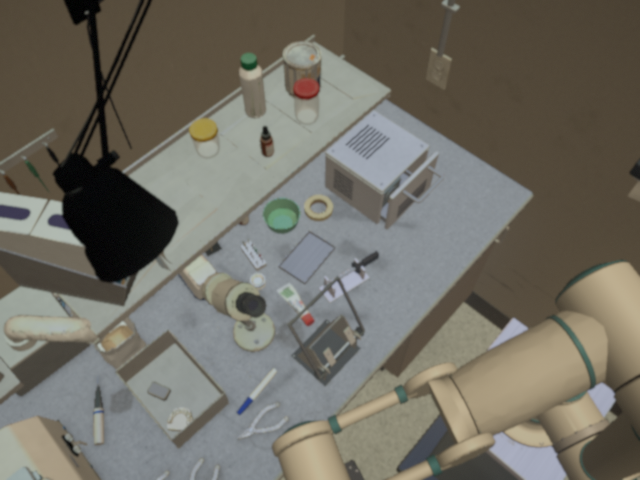

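View pics/top0.png

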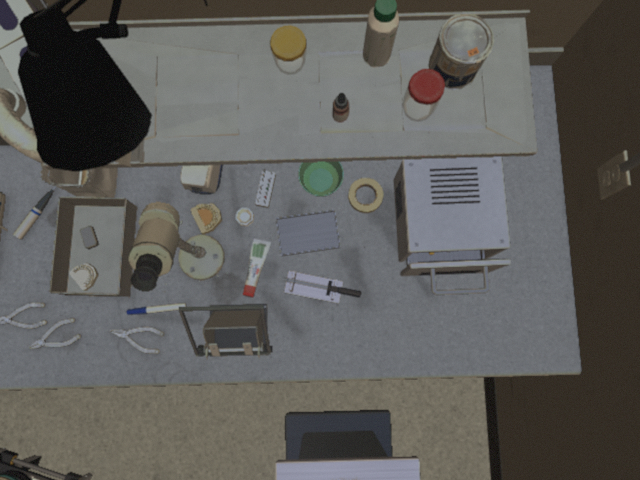

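The top view shows the dipstick on its rest, with the rod at about (290–340, 288) and the black grip at about (347, 292). It also shows the handle bar at about (460, 291), the hood at (403–507, 160–250) and the drip tray at (277–340, 212–255). In the scene view the same things are at (350, 278), (435, 185) and (307, 257). I'll look closer and write the ray helpers.

```bash
cat > h.py <<'E'
import numpy as np, cv2
from scipy.spatial.transform import Rotation as Rn
from bench import robot, grab_frame, camera_model
def ray(n,u,v):
    c=camera_model(n); R=Rn.from_euler('xyz',c['orientation']).as_matrix()
    d=R@np.array([(u-c['cx'])/c['fx'],(v-c['cy'])/c['fy'],1]); return np.array(c['position']),d/np.linalg.norm(d)
def plane(n,u,v,z):
    o,d=ray(n,u,v); return o+d*(z-o[2])/d[2]
def tri(a,b):   # a=top px, b=scene px -> point, miss distance
    o1,d1=ray('top',*a); o2,d2=ray('scene',*b)
    s=np.linalg.lstsq(np.c_[d1,-d2],o2-o1,rcond=None)[0]; p,q=o1+s[0]*d1,o2+s[1]*d2
    return np.round((p+q)/2,1), round(float(np.linalg.norm(p-q)),1)
def proj(n,p):
    c=camera_model(n); R=Rn.from_euler('xyz',c['orientation']).as_matrix()
    q=R.T@(np.array(p)-c['position']); return np.round([c['fx']*q[0]/q[2]+c['cx'],c['fy']*q[1]/q[2]+c['cy']],1)
def crop(im,u,v,w,h,k):
    u,v=int(u),int(v); r=cv2.resize(im[v:v+h,u:u+w],None,fx=k,fy=k,interpolation=cv2.INTER_CUBIC)
    for i in range(0,w,10): cv2.putText(r,str(u+i),(i*k,8),0,.3,(0,255,255),1); cv2.line(r,(i*k,9),(i*k,13),(0,255,255),1)
    for j in range(0,h,10): cv2.putText(r,str(v+j),(0,j*k+3),0,.3,(0,255,0),1); cv2.line(r,(20,j*k),(24,j*k),(0,255,0),1)
    return r
E
python3 - <<'E'
from h import *
t=cv2.imread('pics/top0.png'); s=cv2.imread('pics/scene0.png')
a=crop(t,276,262,100,75,4); b=crop(s,305,235,100,75,4)
c=crop(t,396,225,120,75,4)[:,:]; c=crop(t,400,225,100,75,4); d=crop(s,360,145,100,75,4)
cv2.imwrite('pics/q1.png',np.vstack([np.hstack([a,b]),np.hstack([c,d])]))
for p in [(0,0,0),(400,0,0),(600,-250,170)]: print(proj('top',p),proj('scene',p))
E
```

```text
[350.5 531.7] [530.4 400.4]
[343.8 345. ] [399.2 297.9]
[465.1 243.5] [406.1 162.1]
```

View pics/q1.png

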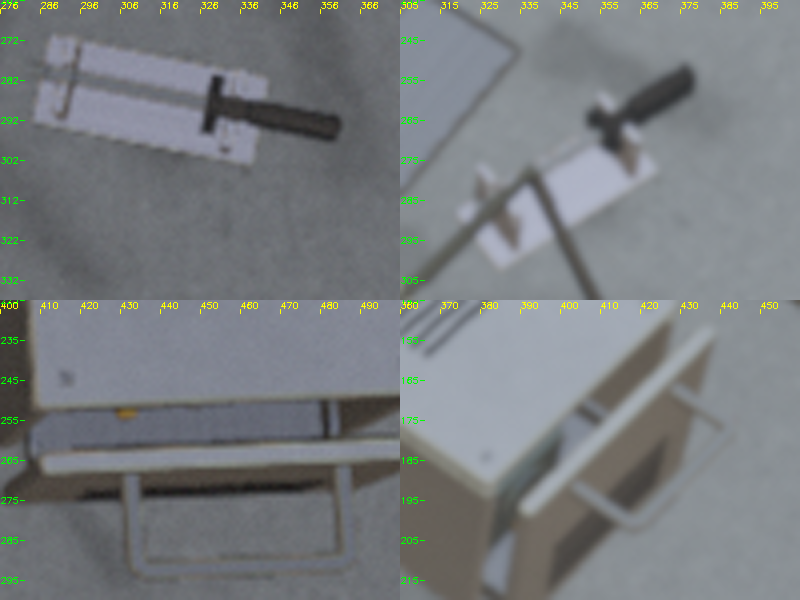

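The crops show the handle bar's corners at top (434, 292) and (487.5, 290), and at scene (418.8, 202) and (443.2, 179.2). The collar is at top (329.2, 288) and scene (356.2, 265.5). The grip's end is at top (360.8, 293.8) and scene (377, 255). The drawer is already a little open. Next I'll triangulate these.

Run:
```python
from h import *
for n,a,b in [('barL',(434,291.8),(418.8,202)),('barR',(487.3,289.8),(443.2,179.2)),('panelL top',(410.5,266),(391.5,196.5)),
 ('collar',(329.2,288),(356.2,265.5)),('gripend',(360.6,293.5),(376.5,255)),('hood front L',(408.5,251),(382,193)),
 ('frame top R',(265,306),(336,280)),('frame top L',(182,309),(290,326))]: print(n,*tri(a,b))
print('collar50',plane('top',329.2,288,50),'gripend50',plane('top',360.6,293.5,55))
# yellow-ish/brown outlines: tray by mask: corners on rim
for uv in [(277,219),(337,211),(340,247),(281,255)]: print('tray',plane('top',*uv,14).round(1))
for uv in [(403,160),(501,157),(508,248)]: print('hood',plane('top',*uv,170).round(1))
print('panel', plane('top',410.5,266,167).round(1),plane('top',509,264,167).round(1))
for p in [(324.9,285.5)]: pass
```

```text
barL [ 504.1 -185.5  144.1] 1.4
barR [ 506.2 -300.2  129.7] 1.0
panelL top [ 557.1 -135.2  169.8] 0.6
collar [526.6  30.4  60.7] 1.2
gripend [514.1 -40.   40.3] 1.7
hood front L [ 589.2 -135.7  155.3] 2.0
frame top R [483.6 160.  216. ] 4.5
frame top L [479.4 316.5 231.2] 0.7
collar50 [527.02042897  29.93516693  50.        ] gripend50 [512.29252513 -39.37449108  55.        ]
tray [695.4 146.3  14. ]
tray [710.3   5.1  14. ]
tray [624.6   1.1  14. ]
tray [610.  138.5  14. ]
hood [ 781.7 -131.9  170. ]
hood [ 782.1 -338.5  170. ]
hood [ 588.  -337.3  170. ]
panel [ 557.2 -135.8  167. ] [ 555.3 -337.6  167. ]
```

Measured checks:

| Item | Measured | Expected |
|---|---|---|
| Handle bar length | 115 mm | 110 mm |
| Panel top height | 170 mm | 167 mm |
| Hood width | 206 mm | 210 mm |
| Grip and collar height | 40–61 mm | about 50 mm |

The bar's middle is at about (505, -241) and the cabinet's yaw is about 0. I'll raise the tool clear of the wire frame, which is about 231 mm high, and turn it.

Call:
arm_command --steps '[[[0,0,-1.6],0.12,60],[[0,0,-3.2],0.24,60],[[0,0,-5.2],0.36,60],[[-7.4,-7.7,-5.2],0.5,60],[[-7.4,-7.7,-5.2],0.62,60],[[-7.4,-7.7,-5.2],0.74,60],[[-7.4,-7.7,-5.2],0.86,60],[[-7.4,-7.7,-5.2],0.98,60],[[-7.4,-7.7,-5.2],1.1,60],[[-7.4,-7.7,-5.2],1.236,60]]'

```text
t: 0.93
tcp_pos: [301.3, 296.4, 335.6]
orientation: [3.141, 0.002, 1.573]
force: [0.0, -0.1, 0.6]
finger_gap: 60.2
gripper_force: 0.0
```

Call:
arm_command --steps '[[[-21.5,8.0,0],0,50],[[-21.5,8.0,0],0,50],[[-21.5,8.0,0],0,50],[[-21.5,8.0,0],0,50],[[-21.5,8.0,0],0,50],[[-21.5,8.0,0],0,44],[[-21.5,8.0,0],0,44],[[-21.5,8.0,0],0,44],[[-21.5,8.0,0],0,44],[[-21.5,8.0,0],0,44]]'

```text
t: 1.77
tcp_pos: [450.0, -90.5, 335.2]
orientation: [-3.141, -0.0, 1.581]
force: [1.0, 1.3, 0.4]
finger_gap: 44.2
gripper_force: 0.0
```

Call:
arm_command --steps '[[[-6.0,2.2,0],0,44],[[-6.0,2.2,0],0,44],[[-6.0,2.2,0],0,44],[[-6.0,2.2,0],0,44],[[-6.0,2.2,0],0,44],[[-6.0,2.2,0],0,44]]'

```text
t: 2.27
tcp_pos: [506.6, -239.2, 333.8]
orientation: [-3.139, -0.002, 1.579]
force: [0.1, 0.7, -0.1]
finger_gap: 43.8
gripper_force: 0.0
```

Run:
```python
from h import *
o=robot.observe(); print(o['tcp_pos'],o['orientation'],o['joint_positions'].round(2))
t=grab_frame('top'); s=grab_frame('scene'); cv2.imwrite('pics/top1.png',t)
cv2.imwrite('pics/q2.png',np.hstack([crop(t,390,200,130,120,3),crop(s,350,130,130,120,3)]))
```

```text
[ 506.63198302 -239.15740647  333.7645667 ] [-3.13900139e+00 -2.08363315e-03  1.57916168e+00] [-0.57  0.21  1.28  0.    1.65 -0.57]
```

View pics/q2.png

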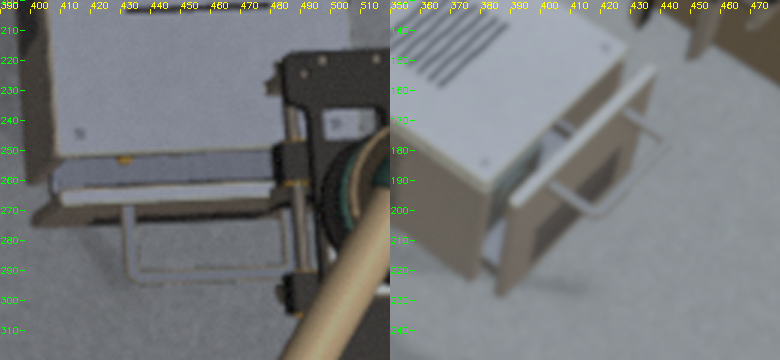

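The picture shows the open fingers above the bar, with the handle still at top (430–487, 291). I'll descend over the bar and close.

Call:
arm_command --steps '[[[-0.1,-0.06,4],0,42],[[-0.1,-0.06,5.5],0,42],[[-0.1,-0.06,7],0,42],[[-0.1,-0.06,8.2],0,42],[[-0.1,-0.06,8.2],0,42],[[-0.1,-0.06,8.2],0,42],[[-0.1,-0.06,8.2],0,5],[[-0.1,-0.06,8.2],0,5],[[-0.1,-0.06,8.2],0,5],[[-0.1,-0.06,8.2],0,5]]' --squeeze 30

```text
t: 3.2
tcp_pos: [507.0, -241.1, 133.5]
orientation: [3.137, 0.003, 1.582]
force: [1.5, -0.4, -0.3]
finger_gap: 18.7
gripper_force: 0.0
```

Call:
arm_command --steps '[[[0,0,0],0,5],[[0,0,0],0,5],[[0,-0.4,0],0,5],[[0,-0.9,0],0,5],[[0,-1.5,0],0,5],[[0,-2.1,0],0,5],[[0,-2.6,0],0,5],[[0,-3.1,0],0,5],[[0,-3.4,0],0,5],[[0,-3.4,0],0,5]]'

```text
t: 4.03
tcp_pos: [418.2, -242.1, 132.3]
orientation: [-3.14, 0.003, 1.582]
force: [-3.6, -0.6, 9.8]
finger_gap: 8.9
gripper_force: 30.0
```

Call:
arm_command --steps '[[[0,-0.3,0],0,5],[[0,-0.5,0],0,5],[[0,-0.6,0],0,5],[[0,-0.7,0],0,5],[[0,-0.8,0],0,5],[[0,-0.8,0],0,5]]'

```text
t: 4.53
tcp_pos: [401.3, -242.3, 132.3]
orientation: [3.138, 0.002, 1.581]
force: [0.3, 0.4, 8.0]
finger_gap: 9.0
gripper_force: 30.0
```

Call:
arm_command --steps '[[[0,-0.2,0],0,5],[[0,-0.4,0],0,5],[[0,-0.5,0],0,5],[[0,-0.5,0],0,5],[[0,-0.5,0],0,5]]'

```text
t: 4.95
tcp_pos: [396.8, -242.5, 132.4]
orientation: [3.122, 0.002, 1.578]
force: [19.0, 3.8, -3.3]
finger_gap: 8.8
gripper_force: 30.0
```

Run:
```python
from h import *
o=robot.observe(); print(o['tcp_pos'],o['force'])
t=grab_frame('top'); s=grab_frame('scene'); o=robot.observe(); print(o['tcp_pos'],o['force'])
cv2.imwrite('pics/q3.png',np.hstack([crop(t,390,225,130,120,3),crop(s,350,140,130,120,3)]))
```

```text
[ 396.82968543 -242.45996834  132.4256784 ] [18.9868967   3.84578386 -3.27136754]
[ 396.83556245 -242.44253363  132.42636624] [18.37824257  4.3900496  -3.15502405]
```

View pics/q3.png

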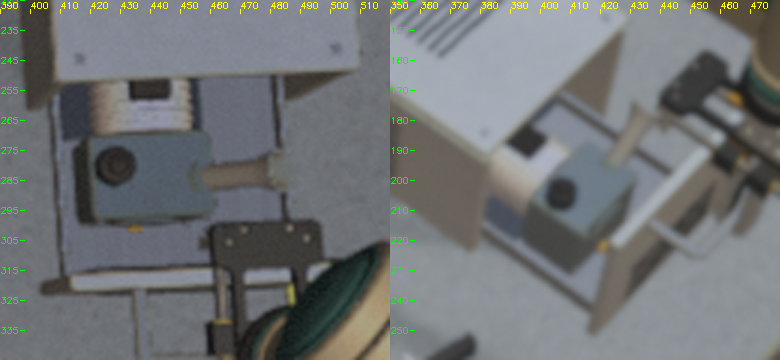

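The drawer is at its stop: the reaction is 19 N and the tool has stopped moving. The filler mouth is visible at top about (483, 281). I'll relax the pull, open and rise.

Call:
arm_command --steps '[[[0,0.15,0],0,5],[[0,0.15,0],0,30],[[0,0.15,0],0,30],[[0,0.15,0],0,40],[[0,0.15,0],0,40],[[0,0.15,-1.2],0,40],[[0,0.15,-2.8],0,40],[[0,0.15,-4.4],0,40],[[0,0.15,-6],0,40],[[0,0.15,-7],0,40]]'

```text
t: 5.88
tcp_pos: [391.4, -242.1, 309.1]
orientation: [3.139, 0.003, 1.581]
force: [0.4, -0.5, 0.2]
finger_gap: 39.8
gripper_force: 0.0
```

Run:
```python
from h import *
t=grab_frame('top'); s=grab_frame('scene')
for n,im,(u0,v0,u1,v1) in [('top',t,(280,266,368,306)),('scene',s,(348,245,385,275))]:
    hsv=cv2.cvtColor(im,cv2.COLOR_BGR2HSV)[v0:v1,u0:u1]
    m=(hsv[...,2]<75).astype(np.uint8)
    k,lab,st,c=cv2.connectedComponentsWithStats(m); i=1+st[1:,4].argmax(); ys,xs=np.nonzero(lab==i)
    r=cv2.minAreaRect(np.c_[xs,ys].astype(np.float32)); print(n,'dark',st[i],r[0][0]+u0,r[0][1]+v0,r[1],r[2])
    if n=='top':
        # grip: dark pixels right of the neck
        g=xs+u0>337; P=np.array([plane('top',x+u0+.0,y+v0+.0,57)[:2] for x,y in zip(xs[g],ys[g])])
        ctr=P.mean(0); d=np.linalg.svd(P-ctr)[2][0]; d*=np.sign(d[1]); print('grip ctr',ctr,'dir',np.degrees(np.arctan2(d[1],d[0])),'ext',((P-ctr)@d).min(),((P-ctr)@d).max(),((P-ctr)@[-d[1],d[0]]).min(),((P-ctr)@[-d[1],d[0]]).max())
        w=(hsv[...,2]>165).astype(np.uint8); w=cv2.morphologyEx(w,cv2.MORPH_CLOSE,np.ones((5,5)))
        cn=max(cv2.findContours(w,0,2)[0],key=cv2.contourArea)
        P=np.array([plane('top',x+u0,y+v0,6)[:2] for x,y in cn[:,0]],np.float32); print('base',cv2.minAreaRect(P))
```

```text
top dark [ 47  15  34  16 212] 343.78649520874023 288.63233375549316 (33.27919387817383, 13.186097145080566) 4.236394882202148
grip ctr [516.66101808 -14.06278953] dir 77.42530542203752 ext -24.830182608642964 25.974636889942413 -6.972072062546888 7.148244559683005
base ((523.7576293945312, 69.59466552734375), (84.62939453125, 19.92270851135254), 76.98787689208984)
scene dark [  5   8  25  19 137] 366.2842445373535 262.3253402709961 (9.76574993133545, 26.40062713623047) 65.55604553222656
```

Call:
arm_command --steps '[[[9.07,5.13,0],0.12,40],[[9.07,5.13,0],0.221,40],[[9.07,5.13,0],0.221,40],[[9.07,5.13,0],0.221,40],[[9.07,5.13,0],0.221,40],[[9.07,5.13,0],0.221,40],[[9.07,5.13,0],0.221,40],[[9.07,5.13,2.4],0.221,40],[[9.07,5.13,4.8],0.221,40],[[9.07,5.13,4.8],0.221,40]]'

```text
t: 6.82
tcp_pos: [515.4, -12.7, 182.1]
orientation: [-3.138, 0.001, 1.362]
force: [-0.1, 0.1, -0.6]
finger_gap: 39.9
gripper_force: 0.0
```

Run:
```python
from h import *
o=robot.observe(); print(o['tcp_pos'],o['orientation'])
t=grab_frame('top'); s=grab_frame('scene'); cv2.imwrite('pics/t4.png',t); cv2.imwrite('pics/s4.png',s)
cv2.imwrite('pics/q4.png',np.hstack([crop(t,440,255,65,60,6),crop(s,400,150,65,60,6)]))
```

```text
[515.37055771 -12.67506804 182.08141445] [-3.13831963e+00  6.73469662e-04  1.36230773e+00]
```

View pics/q4.png

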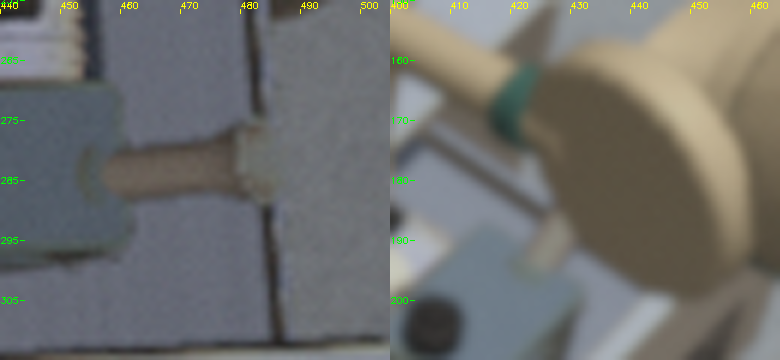

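The top view shows the filler mouth's disc between about (480, 276) and (486.5, 289), so its centre is near (483, 282). The scene camera is blocked by the arm. The fingers are above the grip, so I'll descend and close gently.

Run:
```python
from h import *
for p in [(483,282),(483.3,281.8)]: print(plane('top',*p,138).round(1))
print('barmid',plane('top',434,291.8,148).round(1),plane('top',487.3,289.8,148).round(1))
print('panel back top now', plane('top',482,312,167).round(1))
for q in [(524,-289,138),(524,-299,147),(524,-280,130)]: print(proj('top',q),proj('scene',q))
```

```text
[ 522.5 -289.8  138. ]
[ 522.9 -290.5  138. ]
barmid [ 504.4 -184.4  148. ] [ 505.3 -294.7  148. ]
panel back top now [ 459.4 -275.1  167. ]
[482.6 281.3] [435.7 176.2]
[488.6 280.7] [438.5 172. ]
[477.2 281.8] [433.3 179.9]
```

Call:
arm_command --steps '[[[-0.07,0.07,1.5],0,40],[[-0.07,0.07,3],0,40],[[-0.07,0.07,4.5],0,40],[[-0.07,0.07,5.6],0,40],[[-0.07,0.07,6.04],0,36],[[-0.07,0.07,6.04],0,30],[[-0.07,0.07,6.04],0,8],[[-0.07,0.07,6.04],0,8],[[-0.07,0.07,6.04],0,8],[[-0.07,0.07,6.04],0,8]]' --squeeze 3

```text
t: 7.75
tcp_pos: [519.7, -15.8, 36.1]
orientation: [3.139, -0.0, 1.361]
force: [0.0, -1.5, 1.2]
finger_gap: 12.8
gripper_force: 3.0
```

The grip is caught with a gap of 12.8 mm. The tool can only turn about the vertical, so the dipstick has to pivot in the fingers. I'll lift with a light grip so the rod droops over the front upright.

Call:
arm_command --steps '[[[0,0,-0.4],0,8],[[0.05,0,-0.8],0,8],[[0.15,0,-1.2],0,8],[[0.25,0,-1.6],0,8],[[0.4,0,-2.0],0,8],[[0.55,0,-2.3],0,8],[[0.7,0,-2.6],0,8],[[0.7,0,-2.6],0,8]]'

```text
t: 8.42
tcp_pos: [523.5, 2.3, 101.3]
orientation: [3.138, -0.001, 1.362]
force: [1.1, -0.2, -0.8]
finger_gap: 13.2
gripper_force: 3.0
```

Run:
```python
from h import *
o=robot.observe(); print(o['tcp_pos'],o['orientation'],o['force'],o['wrist_torque'],o['finger_gap'],o['gripper_force'])
t=grab_frame('top'); s=grab_frame('scene'); cv2.imwrite('pics/t5.png',t); cv2.imwrite('pics/s5.png',s)
cv2.imwrite('pics/q5.png',np.hstack([crop(t,270,235,100,100,4),crop(s,310,205,100,100,4)]))
```

```text
[523.53226691   2.34956452 101.2868578 ] [ 3.13827191e+00 -7.29408876e-04  1.36154796e+00] [ 1.11310213 -0.20194407 -0.83720325] [-0.13873376  0.04692386 -0.0051997 ] 13.217893244698406 3.0001702532172203
```

View pics/q5.png

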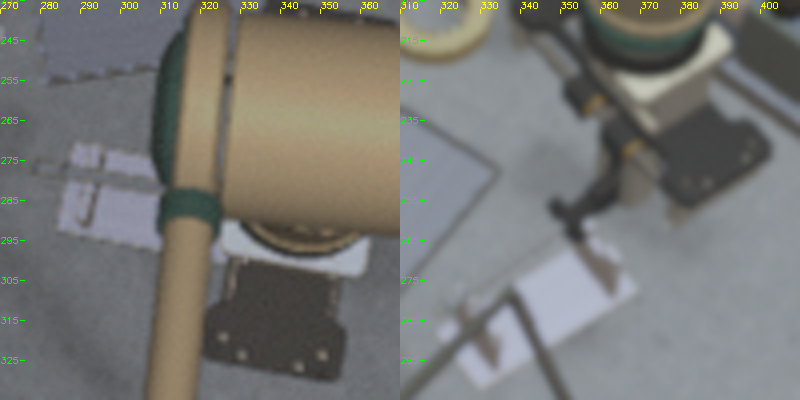

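Run:
```python
from h import *
g=np.array([523.5,2.3,120]); d=np.array([.207,.978,0])
for a in (0,15,30,45):
    u=d*np.cos(np.radians(a))-np.array([0,0,np.sin(np.radians(a))])
    print(a,[list(proj('scene',g+u*L)) for L in (-26,0,46,150)],[list(proj('top',g+u*L)) for L in (150,)], (g+u*150).round())
s=cv2.imread('pics/s5.png')
```

```text
0 [[np.float64(373.9), np.float64(242.7)], [np.float64(365.8), np.float64(247.7)], [np.float64(351.3), np.float64(256.9)], [np.float64(317.5), np.float64(278.1)]] [[np.float64(273.3), np.float64(273.9)]] [555. 149. 120.]
15 [[np.float64(373.8), np.float64(241.5)], [np.float64(365.8), np.float64(247.7)], [np.float64(351.6), np.float64(258.9)], [np.float64(319.2), np.float64(284.4)]] [[np.float64(277.0), np.float64(276.3)]] [553. 144.  81.]
30 [[np.float64(373.2), np.float64(240.7)], [np.float64(365.8), np.float64(247.7)], [np.float64(352.8), np.float64(260.2)], [np.float64(324.0), np.float64(287.8)]] [[np.float64(284.7), np.float64(279.1)]] [550. 129.  45.]
45 [[np.float64(372.0), np.float64(240.4)], [np.float64(365.8), np.float64(247.7)], [np.float64(355.0), np.float64(260.6)], [np.float64(331.3), np.float64(288.5)]] [[np.float64(295.6), np.float64(282.3)]] [545. 106.  14.]
```

The collar sits at scene (352, 259) and the tip near top (277, 276). That matches a droop of about 15° (predicted (352, 259) and (277, 276)). So it does pivot at 3 N, and quick starts upward should droop it further.

Call:
arm_command --steps '[[[0,0,-1.65],0,8],[[0,0,-3.1],0,8],[[0,0,-4.3],0,8],[[0,0,-5.3],0,8],[[0,0,-6.1],0,8],[[0,0,-6.6],0,8],[[0,0,-6.9],0,8],[[0,0,-7.0],0,8]]'

```text
t: 9.18
tcp_pos: [522.5, 1.5, 275.0]
orientation: [3.141, -0.0, 1.361]
force: [0.1, 0.4, -1.0]
finger_gap: 13.0
gripper_force: 3.0
```

```bash
cat > snap.py <<'E'
import sys; from h import *
i=sys.argv[1]; o=robot.observe(); print(o['tcp_pos'].round(1),o['wrist_torque'].round(3),o['force'].round(2))
np.save(f'pics/o{i}.npy',np.r_[o['tcp_pos'],o['orientation'][2]])
cv2.imwrite(f'pics/T{i}.png',grab_frame('top')); cv2.imwrite(f'pics/S{i}.png',grab_frame('scene'))
E
python3 snap.py 6
```

```text
[522.5   1.5 275. ] [-0.059  0.114  0.039] [ 0.13  0.41 -0.97]
```

Call:
arm_command --steps '[[[0,0,0.3],0,8],[[0,0,0.8],0,8],[[0,0,1.5],0,8],[[0,0,2.3],0,8],[[0,0,3.1],0,8],[[0,0,3.0],0,8],[[0,0,1.5],0,8],[[0,0,0.8],0,8],[[0,0,0.3],0,8],[[0,0,0],0,8]]'

```text
t: 10.12
tcp_pos: [522.9, 1.6, 276.4]
orientation: [3.139, -0.0, 1.361]
force: [0.9, 0.4, -0.3]
finger_gap: 13.0
gripper_force: 3.0
```

```bash
python3 snap.py 7
python3 - <<'E'
from h import *
rows=[]
for i in (6,7):
    o=np.load(f'pics/o{i}.npy'); g=o[:3]+[0,0,18.8]; d=np.array([np.cos(o[3]),np.sin(o[3]),0]); R=[]
    for n,f in (('scene','S'),('top','T')):
        im=cv2.imread(f'pics/{f}{i}.png'); P=lambda a,L: proj(n,g+L*(d*np.cos(np.radians(a))-np.array([0,0,np.sin(np.radians(a))])))
        c=P(30,90); u,v=int(c[0]-45),int(c[1]-35); r=crop(im,u,v,90,70,4)
        for a in (0,15,30,45,60,75): cv2.circle(r,tuple(int(x) for x in (P(a,150)-[u,v])*4),2,(0,0,255),-1)
        R.append(cv2.convertScaleAbs(r,alpha=1.3))
    rows.append(np.hstack(R))
cv2.imwrite('pics/q6.png',np.vstack(rows))
E
```

```text
[522.9   1.6 276.4] [-0.119  0.038 -0.009] [ 0.85  0.41 -0.29]
```

View pics/q6.png

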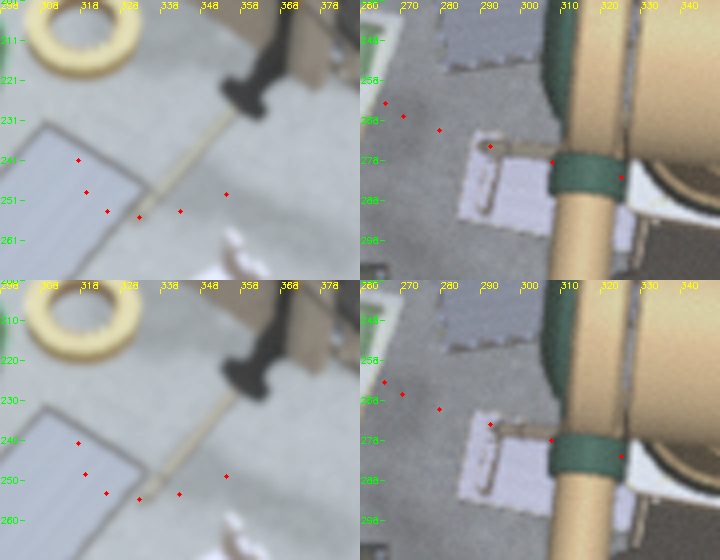

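The tip lies on the 45° dot in both views, at about scene (334, 254) and top (292, 275), and the pitch held between the two frames. I'll firm the grip, check the tip's position, and check how far the arm sticks out to the right (towards the wall).

Run:
```python
from h import *
o=np.load('pics/o7.npy'); p,e=tri((291.8,274.6),(334.3,254.2)); g=o[:3]+[0,0,18.8]
print('tip',p,e,'tip-grasp',p-g,np.linalg.norm(p-g))
d=np.array([np.cos(o[3]),np.sin(o[3]),0]); v=p-g; print('along',v@d,'lat',v@[-d[1],d[0],0],'pitch',np.degrees(np.arctan2(-v[2],v@d)))
im=cv2.imread('pics/T7.png').astype(int); dif=np.abs(im-cv2.imread('pics/top0.png').astype(int)).max(2)>40
m=cv2.morphologyEx(dif.astype(np.uint8),cv2.MORPH_OPEN,np.ones((5,5)))[:,:400]
for r in range(225,400,12):
    c=np.nonzero(m[r])[0]; print(r,(c.min(),c.max()) if len(c) else None,end=' ')
print(robot.observe()['joint_positions'].round(3))
cc=m[:,:]; 
print([plane('top',390,r,z).round() for r,z in ((270,400),)], proj('top',(523,2,400)))
```

```text
tip [542.  105.6 197.3] 3.0 tip-grasp [ 19.09140247 104.02386871 -97.92994437] 144.13785385581593
along 105.71837999633716 lat 3.01181686769662 pitch 42.80981691429146
225 (np.int64(309), np.int64(326)) 237 (np.int64(307), np.int64(397)) 249 (np.int64(306), np.int64(396)) 261 (np.int64(306), np.int64(399)) 273 None 285 (np.int64(307), np.int64(399)) 297 (np.int64(317), np.int64(399)) 309 (np.int64(311), np.int64(399)) 321 (np.int64(310), np.int64(399)) 333 (np.int64(308), np.int64(399)) 345 (np.int64(307), np.int64(399)) 357 (np.int64(306), np.int64(399)) 369 (np.int64(298), np.int64(388)) 381 (np.int64(387), np.int64(399)) 393 (np.int64(382), np.int64(387)) [-0.13   0.163  1.484  0.     1.493  0.08 ]
[array([524., -65., 400.])] [349.6 271.7]
```

Call:
arm_command --steps '[[[0,0,0],0,8],[[0,0,0],0,8],[[-3,0.64,0],-0.1,8],[[-6,1.28,0],-0.21,8],[[-10,2.13,0],-0.21,8],[[-14,2.98,0],-0.21,8],[[-14,2.98,0],-0.21,8],[[-14,2.98,0],-0.21,8],[[-14,2.98,0],-0.21,8],[[-14,2.98,0],-0.21,8]]' --squeeze 25

```text
t: 11.05
tcp_pos: [521.3, -332.4, 273.1]
orientation: [-3.14, -0.002, 1.571]
force: [1.0, 0.8, -0.9]
finger_gap: 12.7
gripper_force: 25.0
```

Call:
arm_command --steps '[[[-1,0.08,0],0,8],[[-2,0.08,0],0,8],[[-3,0.08,0],0,8],[[-3.5,0.08,0.3],0,8],[[-3.5,0.08,0.9],0,8],[[-3.5,0.08,0.9],0,8]]'

```text
t: 11.55
tcp_pos: [522.5, -417.3, 247.2]
orientation: [-3.136, -0.006, 1.57]
force: [-0.7, 0.3, -2.3]
finger_gap: 13.3
gripper_force: 25.0
```

```bash
python3 snap.py 8
python3 - <<'E'
from h import *
t=cv2.imread('pics/T8.png'); s=cv2.imread('pics/S8.png'); o=np.load('pics/o8.npy')
tip=o[:3]+[0,106,18.8-98]
a=proj('top',(523,-310,150)); b=proj('scene',(523,-310,150)); print(a,b,proj('top',tip),proj('scene',tip))
cv2.imwrite('pics/q7.png',cv2.convertScaleAbs(np.hstack([crop(t,a[0]-35,a[1]-35,66,70,6),crop(s,b[0]-35,b[1]-35,66,70,6)]),alpha=1.2))
E
```

```text
[ 522.5 -417.3  247.2] [-0.1    0.089 -0.   ] [-0.66  0.26 -2.25]
[494.3 280.9] [441.4 169.1] [497.6 280.3] [443.  164.7]
```

View pics/q7.png

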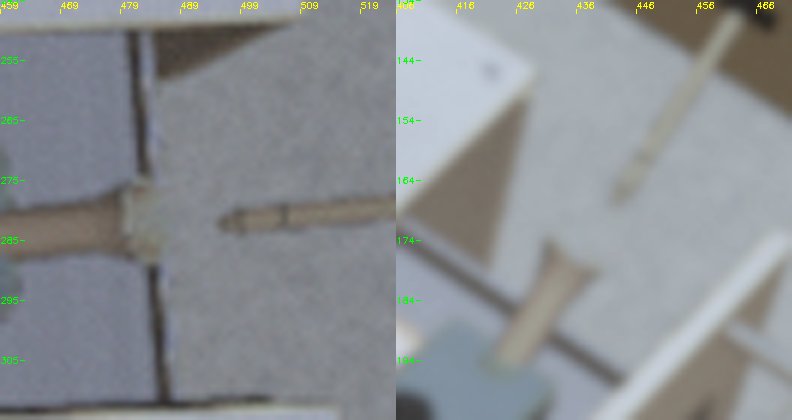

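Both views are clear. The tip is at top (495.7, 282.2) and scene (443.5, 167.6). The mouth's centre is at top (483.7, 282) and scene (435.5, 176.7). The rod and tube look nearly parallel, with the rod a little too close to the robot.

Run:
```python
from h import *
tip,e1=tri((495.7,282.2),(443.4,167.6)); m,e2=tri((483.7,282),(435.5,176.7)); print(tip,e1,m,e2,tip-m)
# points further up the rod: top (525,279.7) ~ line; scene (462.5,137.3)
t1,e=tri((525,279.7),(462.5,137.3)); print('rod line by planes: ',t1,e)
ax=np.array([0,-1,1])/2**.5; pe=np.array([0,1,1])/2**.5
for z in(138,):
  M=np.array([523.5,-289.5,138.])
  for r in (m,M): v=tip-r; print('along',v@ax,'perp',v@pe,'x',v[0])
o=np.load('pics/o8.npy'); v=tip-(o[:3]+[0,0,18.8]); print('tip-grasp',v.round(1),np.linalg.norm(v),np.degrees(np.arctan2(-v[2],v[1])))
# pitch from image directions: project 3D directions at tip
for p in (38,42,45,48):
    d=np.array([0,-np.cos(np.radians(p)),np.sin(np.radians(p))])
    a=proj('scene',tip+100*d)-proj('scene',tip); b=proj('top',tip+100*d)-proj('top',tip); print(p,'scene slope',a[1]/a[0],'top slope',b[1]/b[0])
```

```text
[ 519.  -309.8  160.2] 0.9 [ 524.2 -292.2  132.1] 2.9 [ -5.2 -17.6  28.1]
rod line by planes:  [ 507.6 -333.6  271.7] 11.9
along 32.31477990022523 perp 7.424621202458727 x -5.2000000000000455
along 30.052038200428267 perp 1.3435028842544234 x -4.5
tip-grasp [  -3.5  107.5 -105.8] 150.83236824110585 44.531820358671524
38 scene slope -1.4587155963302736 top slope -0.08433734939759012
42 scene slope -1.518867924528302 top slope -0.09053497942386791
45 scene slope -1.565217391304349 top slope -0.0968421052631573
48 scene slope -1.6169154228855702 top slope -0.1017316017316015
```

The pitch is 45° and the grasp-to-tip length is 151 mm, as expected. The tip is 4.7 mm short in x and about 2.5 mm high across the tube axis. I'll correct that and go 55 mm along the tube, with a grip that allows some pivoting.

Call:
arm_command --steps '[[[-0.07,0.19,0.07],0,8],[[-0.07,0.19,0.07],0,8],[[0.2,0.19,0.34],0,8],[[0.5,0.19,0.64],0,8],[[0.7,0.19,0.84],0,8],[[0.9,0.19,1.04],0,8],[[1.1,0.19,1.24],0,8],[[1.3,0.19,1.44],0,8],[[1.5,0.19,1.64],0,8],[[1.5,0.19,1.64],0,8]]' --squeeze 12

```text
t: 12.48
tcp_pos: [528.2, -379.2, 210.0]
orientation: [-3.14, -0.002, 1.572]
force: [-0.8, 1.4, -1.6]
finger_gap: 13.0
gripper_force: 12.0
```

Call:
arm_command --steps '[[[0.15,0,0.15],0,8],[[0.3,0,0.3],0,8],[[0.45,0,0.45],0,8],[[0.6,0,0.6],0,8],[[0.75,0,0.75],0,8],[[0.9,0,0.9],0,8],[[0.9,0,0.9],0,8]]'

```text
t: 13.07
tcp_pos: [528.4, -356.8, 187.4]
orientation: [-3.14, -0.002, 1.571]
force: [-0.5, 0.9, -1.4]
finger_gap: 13.3
gripper_force: 12.0
```

Call:
arm_command --steps '[[[0.2,0,0.2],0,8],[[0.4,0,0.4],0,8],[[0.6,0,0.6],0,8],[[0.8,0,0.8],0,8],[[1.0,0,1.0],0,8],[[1.1,0,1.1],0,8],[[1.1,0,1.1],0,8]]'

```text
t: 13.65
tcp_pos: [528.3, -329.0, 159.8]
orientation: [-3.14, -0.003, 1.571]
force: [-2.2, 1.6, -1.2]
finger_gap: 13.3
gripper_force: 12.0
```

Call:
arm_command --steps '[[[0.08,0,0.08],0,8],[[0.16,0,0.16],0,8],[[0.22,0,0.22],0,8],[[0.28,0,0.28],0,8],[[0.28,0,0.28],0,8]]'

```text
t: 14.07
tcp_pos: [531.8, -328.6, 158.0]
orientation: [3.134, 0.011, 1.571]
force: [-1.9, -4.9, 11.3]
finger_gap: 13.2
gripper_force: 12.0
```

Call:
arm_command --steps '[[[0.12,0,0.12],0,8],[[0.12,0,0.12],0,8],[[0.12,0,0.12],0,8],[[0.12,0,0.12],0,8]]'

```text
t: 14.4
tcp_pos: [532.4, -327.0, 156.1]
orientation: [3.132, 0.014, 1.571]
force: [-1.9, -7.0, 14.3]
finger_gap: 13.3
gripper_force: 12.0
```

```bash
python3 snap.py 9
python3 - <<'E'
from h import *
o=robot.observe(); print(o['tcp_pos'],o['orientation'],o['force'],o['gripper_force'])
t=cv2.imread('pics/T9.png'); s=cv2.imread('pics/S9.png')
a=proj('top',(523,-300,150)); b=proj('scene',(523,-300,150))
cv2.imwrite('pics/q8.png',cv2.convertScaleAbs(np.hstack([crop(t,a[0]-35,a[1]-35,66,70,6),crop(s,b[0]-35,b[1]-35,66,70,6)]),alpha=1.2))
E
```

```text
[ 532.4 -327.   156.1] [-1.212  0.52   0.153] [-1.91 -6.95 14.31]
[ 532.37732583 -327.06436444  156.05017383] [3.13163872 0.01384383 1.57073785] [-2.02387722 -6.05942429 13.33740703] 12.020545452833176
```

View pics/q8.png

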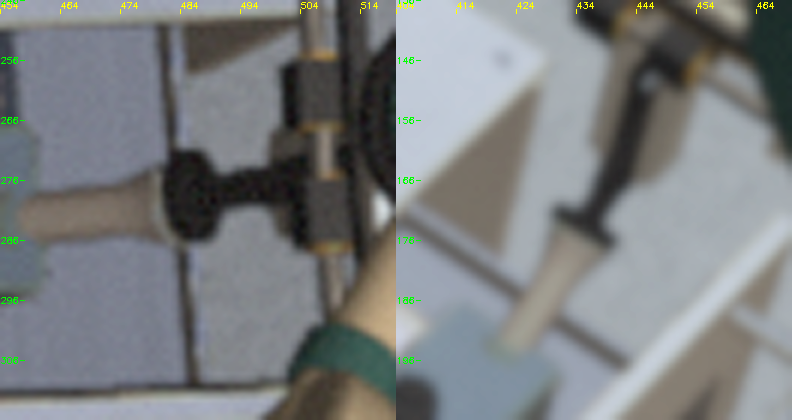

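The collar is on the mouth, at top about (486, 279) and scene about (437, 173). However, it sits about 4 mm off towards +x, because the tool drifted to x = 532. I'll centre it while keeping a light push.

Call:
arm_command --steps '[[[0.0,-0.12,0.0],0,8],[[0.0,-0.24,0.0],0,8],[[0.05,-0.28,0.05],0,8],[[0.1,-0.28,0.1],0,8],[[0.1,-0.28,0.1],0,8],[[0.1,-0.28,0.1],0,8],[[0.1,-0.28,0.1],0,8]]'

```text
t: 15.08
tcp_pos: [527.7, -326.2, 154.9]
orientation: [3.126, 0.018, 1.571]
force: [0.4, -8.4, 16.4]
finger_gap: 13.1
gripper_force: 12.0
```

```bash
python3 snap.py 10
python3 - <<'E'
from h import *
print(robot.observe()['orientation'])
for n,(u0,v0,u1,v1) in (('T',(478,262,500,296)),('S',(424,160,450,184))):
  for i in (9,10):
    im=cv2.imread(f'pics/{n}{i}.png')[v0:v1,u0:u1].max(2)
    for th in (50,):
        ys,xs=np.nonzero(im<th); print(n,i,'dark centroid',xs.mean()+u0,ys.mean()+v0,'vext',[ (ys[xs==k].min()+v0,ys[xs==k].max()+v0) for k in (6,8,10) if (xs==k).any()])
for q in [(524,-292,141),(528,-292,141)]: print(proj('top',q),proj('scene',q))
E
```

```text
[ 527.7 -326.2  154.9] [-1.55  -0.002  0.117] [ 0.4  -8.42 16.36]
[3.12648885 0.01741655 1.57055346]
T 9 dark centroid 488.2692307692308 277.510989010989 vext [(np.int64(271), np.int64(290)), (np.int64(271), np.int64(285)), (np.int64(273), np.int64(285))]
T 10 dark centroid 488.27485380116957 279.60818713450294 vext [(np.int64(273), np.int64(290)), (np.int64(273), np.int64(287)), (np.int64(274), np.int64(287))]
S 9 dark centroid 438.84615384615387 166.57692307692307 vext [(np.int64(172), np.int64(173))]
S 10 dark centroid 440.4339622641509 167.0566037735849 vext []
[484.4 281.1] [436.6 174.8]
[484.2 279.2] [435.4 174.1]
```

Call:
arm_command --steps '[[[0.1,0,0.1],0,8],[[0.1,-0.03,0.1],0,8],[[0.1,-0.06,0.1],0,8],[[0.1,-0.08,0.1],0,8],[[0.1,-0.08,0.1],0,8]]' --squeeze 20

```text
t: 15.6
tcp_pos: [527.5, -325.7, 154.2]
orientation: [3.122, 0.022, 1.571]
force: [2.1, -10.2, 19.7]
finger_gap: 13.0
gripper_force: 20.0
```

The stop is stiff: the axial force rose to 21 N with less than 1 mm of movement, and the position matches the predicted seat (-326.5, 155). Now I'll draw it out along the tube.

Call:
arm_command --steps '[[[-0.2,0,-0.2],0,8],[[-0.5,0,-0.5],0,8],[[-0.9,0,-0.9],0,8],[[-1.3,0,-1.3],0,8],[[-1.7,0,-1.7],0,8],[[-2.1,0,-2.1],0,8],[[-2.5,0,-2.5],0,8],[[-2.9,0,-2.9],0,8],[[-3.4,0,-3.4],0,8],[[-3.9,0,-3.9],0,8]]' --squeeze 30

```text
t: 16.43
tcp_pos: [519.9, -413.2, 242.7]
orientation: [-3.141, -0.003, 1.571]
force: [0.3, -0.6, -1.3]
finger_gap: 12.5
gripper_force: 30.0
```

It's drawn nearly out. I'll lift it clear and hold, then carry it to the left of the hood. Turning it on the way lets the tip be pressed on the hood's flat top, which will pivot it back to level.

Call:
arm_command --steps '[[[-0.4,0,-1.2],0,8],[[-0.4,0,-2.4],0,8],[[-0.4,0,-2.8],0,8],[[2.5,0.3,-2.8],0.12,8],[[4,0.5,-2.8],0.24,8],[[5.5,0.7,-2.8],0.36,8],[[7,0.9,-2.8],0.48,8],[[8.5,1.1,-2.8],0.6,8],[[10,1.3,-2.8],0.72,8],[[11.5,1.5,-2.8],0.84,8]]'

```text
t: 17.27
tcp_pos: [555.2, -135.2, 312.2]
orientation: [-3.139, -0.0, 0.732]
force: [1.1, -0.8, -1.6]
finger_gap: 13.1
gripper_force: 30.0
```

Call:
arm_command --steps '[[[0.5,-0.3,0],0.124,8],[[1.0,-0.6,0],0.248,8],[[1.32,-0.7,0],0.372,8],[[1.32,-0.7,0],0.496,8],[[1.32,-0.7,0],0.62,8],[[1.32,-0.7,0],0.744,8],[[1.32,-0.7,0],0.868,8],[[1.32,-0.7,0],0.992,8],[[1.32,-0.7,0],1.116,8],[[1.32,-0.7,0],1.24,8]]'

```text
t: 18.1
tcp_pos: [567.9, -102.1, 311.9]
orientation: [-3.141, 0.003, -0.508]
force: [0.1, 0.0, -0.5]
finger_gap: 13.0
gripper_force: 30.0
```

```bash
python3 snap.py 11
python3 - <<'E'
from h import *
o=robot.observe(); print(o['orientation'],o['joint_positions'].round(2))
g=np.array(o['tcp_pos'])+[0,0,18.8]; y=o['orientation'][2]; d=np.array([np.cos(y),np.sin(y),0])
t=cv2.imread('pics/T11.png')
for p in (40,45,50): e=d*np.cos(np.radians(p))-np.array([0,0,np.sin(np.radians(p))]); print(p,(g+150*e).round(),proj('top',g+150*e),proj('scene',g+150*e))
E
```

```text
[ 567.9 -102.1  311.9] [0.022 0.175 0.033] [ 0.1   0.01 -0.5 ]
[-3.14116476e+00  2.70139882e-03 -5.01448834e-01] [-0.3   0.24  1.29  0.    1.61  1.77]
40 [ 669. -157.  234.] [423.6 205.1] [365.8 152.7]
45 [ 661. -153.  225.] [420.8 210.1] [366.8 157.6]
50 [ 652. -149.  216.] [418.  215.3] [367.9 162.6]
```

Call:
arm_command --steps '[[[0.8,0,0],0,8],[[1.76,0,0.6],0,8],[[1.76,0,1.2],0,8],[[1.76,0,1.7],0,8],[[1.76,0,1.7],0,8]]'

```text
t: 18.62
tcp_pos: [605.4, -123.3, 266.8]
orientation: [3.141, 0.008, -0.499]
force: [-0.7, -0.5, -0.6]
finger_gap: 12.6
gripper_force: 30.0
```

Call:
arm_command --steps '[[[0,0,0],0,8],[[0,0,0.18],0,8],[[-0.34,0,0.62],0,8],[[-0.68,0,1.06],0,8],[[-0.94,0,1.52],0,8],[[-1.2,0,1.98],0,8],[[-1.38,0,2.46],0,8],[[-1.56,0,2.94],0,8],[[-1.56,0,2.94],0,8]]' --squeeze 5

```text
t: 19.37
tcp_pos: [571.1, -104.3, 196.5]
orientation: [3.141, 0.003, -0.501]
force: [-1.1, -0.2, -1.1]
finger_gap: 12.9
gripper_force: 5.0
```

Call:
arm_command --steps '[[[-0.08,0,0.4],0,8],[[-0.14,0,0.8],0,8],[[-0.18,0,1.1],0,8],[[-0.2,0,1.4],0,8],[[-0.2,0,1.48],0,8],[[-0.2,0,1.48],0,8]]'

```text
t: 19.87
tcp_pos: [568.0, -102.2, 159.5]
orientation: [-3.141, 0.002, -0.502]
force: [-0.2, 1.6, -0.7]
finger_gap: 13.0
gripper_force: 5.0
```

```bash
python3 snap.py 12
python3 - <<'E'
from h import *
o=robot.observe(); g=np.array(o['tcp_pos'])+[0,0,18.8]; y=o['orientation'][2]; d=np.array([np.cos(y),np.sin(y),0]); print(o['force'],y)
a=cv2.imread('pics/T11.png').astype(int)
for n,f in (('top','T'),('scene','S')):
    im=cv2.imread(f'pics/{f}12.png').astype(int); ref=cv2.imread(f'pics/{f}11.png').astype(int)
    for p in (0,8,45):
        e=d*np.cos(np.radians(p))-np.array([0,0,np.sin(np.radians(p))])
        print(n,p,[(L,*proj(n,g+L*e)) for L in (50,100,150)])
    q0=proj(n,g+50*d); q1=proj(n,g+165*d)
    # scan across the level rod's image line: dark/bright profile at several distances
    u=(q1-q0)/np.linalg.norm(q1-q0); nn=np.array([-u[1],u[0]])
    for L in (48,80,100,120,140,146,154):
        q=proj(n,g+L*d); pr=[im[int(round((q+k*nn)[1])),int(round((q+k*nn)[0]))].mean().round() for k in range(-8,9)]
        print(L,q,*[int(x) for x in pr])
E
```

```text
[ 568.  -102.2  159.5] [0.351 0.216 0.042] [-0.23  1.59 -0.72]
[ 0.22709934  1.86402676 -0.34580682] -0.5020264557731042
top 0 [(50, np.float64(405.4), np.float64(238.7)), (100, np.float64(416.0), np.float64(217.4)), (150, np.float64(426.4), np.float64(196.3))]
top 8 [(50, np.float64(404.9), np.float64(239.5)), (100, np.float64(414.7), np.float64(219.1)), (150, np.float64(424.3), np.float64(199.3))]
top 45 [(50, np.float64(400.0), np.float64(247.7)), (100, np.float64(404.9), np.float64(235.8)), (150, np.float64(409.5), np.float64(224.7))]
48 [405.  239.6] 67 85 107 112 109 110 109 109 105 107 110 104 107 101 104 100 102
80 [411.8 225.9] 146 146 146 144 144 146 143 146 145 144 140 140 141 141 139 141 143
100 [416.  217.4] 151 147 151 149 151 153 149 153 151 152 153 153 150 153 154 152 153
120 [420.2 208.9] 136 136 136 135 137 138 138 137 140 136 138 138 140 138 141 141 139
140 [424.3 200.5] 109 104 108 108 112 111 111 111 114 115 116 117 115 118 118 121 121
146 [425.6 197.9] 121 98 105 95 94 97 94 94 99 99 103 102 105 105 107 110 104
154 [427.3 194.6] 136 136 135 137 135 136 135 135 1
[... 314 characters left out ...]
)]
scene 45 [(50, np.float64(374.4), np.float64(197.1)), (100, np.float64(368.6), np.float64(194.6)), (150, np.float64(363.2), np.float64(192.3))]
48 [373.6 185.3] 95 92 90 82 81 76 71 61 49 56 46 54 58 54 57 51 53
80 [369.2 176. ] 61 61 60 60 59 60 59 63 70 78 85 91 93 97 123 139 139
100 [366.5 170.3] 60 59 59 59 59 60 60 65 70 78 83 85 84 91 116 165 177
120 [363.8 164.7] 141 141 168 168 170 169 168 160 145 133 120 104 104 91 113 140 141
140 [361.1 159.1] 171 171 171 170 170 170 170 168 153 142 141 144 137 127 139 155 177
146 [360.3 157.4] 171 170 170 170 170 170 170 169 158 141 132 124 126 119 141 178 190
154 [359.2 155.2] 170 171 170 170 169 170 169 168 154 144 138 145 153 148 149 174 174
```

The top camera is blocked. The 1.6 N sideways force suggests the collar is brushing the hood's left edge. I'll lift a little, shift 18 mm to the left and press the tip down again.

Call:
arm_command --steps '[[[0,0,-0.4],0,8],[[-0.35,-0.63,-0.4],0,8],[[-0.35,-0.63,-0.4],0,8],[[-0.35,-0.63,-0.2],0,8],[[-0.35,-0.63,0.0],0,8],[[-0.35,-0.63,0.04],0,8],[[-0.35,-0.63,0.04],0,8]]'

```text
t: 20.55
tcp_pos: [567.8, -85.4, 158.6]
orientation: [3.141, 0.001, -0.503]
force: [-0.9, 0.0, -1.6]
finger_gap: 12.9
gripper_force: 5.0
```

```bash
python3 snap.py 13
```

```text
[567.8 -85.4 158.6] [0.087 0.196 0.056] [-0.92  0.03 -1.63]
```

Call:
arm_command --steps '[[[0,0,0],0,8],[[0,0,0],0,8],[[0,0,-0.5],0,8],[[0,0,-1.5],0,8],[[0,0,-2.5],0,8],[[0,0,-3],0,8],[[0,0,-3],0,8]]' --squeeze 40

```text
t: 21.23
tcp_pos: [570.4, -85.5, 238.1]
orientation: [-3.14, -0.007, -0.502]
force: [0.6, -0.3, 0.1]
finger_gap: 13.0
gripper_force: 40.0
```

Call:
arm_command --steps '[[[-1.4,0.23,0],-0.12,8],[[-2.93,0.47,0],-0.24,8],[[-2.93,0.47,0],-0.36,8],[[-2.93,0.47,0],-0.48,8],[[-2.93,0.47,0],-0.6,8],[[-2.93,0.47,0],-0.72,8],[[-2.93,0.47,0],-0.84,8],[[-2.93,0.47,0],-0.96,8],[[-2.93,0.47,0],-1.08,8],[[-2.93,0.47,0],-1.2,8]]'

```text
t: 22.07
tcp_pos: [497.8, -59.8, 233.3]
orientation: [-3.14, 0.001, 0.704]
force: [0.4, 0.8, -1.8]
finger_gap: 12.8
gripper_force: 40.0
```

Call:
arm_command --steps '[[[0,0,0],-0.12,8],[[0,0,0],-0.24,8],[[0.9,0.95,0],-0.36,8],[[1.8,1.9,0],-0.48,8],[[2.8,2.9,0.5],-0.6,8],[[3.64,3.82,1.4],-0.656,8],[[3.64,3.82,2.6],-0.656,8],[[3.64,3.82,3.7],-0.656,8],[[3.64,3.82,3.7],-0.656,8],[[3.64,3.82,3.7],-0.656,8]]'

```text
t: 22.9
tcp_pos: [627.9, -74.3, 139.6]
orientation: [-3.136, -0.0, 1.354]
force: [0.3, -0.5, -0.5]
finger_gap: 12.6
gripper_force: 40.0
```

```bash
python3 snap.py 14
python3 - <<'E'
from h import *
o=robot.observe(); g=np.array(o['tcp_pos'])+[0,0,18.8]; y=o['orientation'][2]; d=np.array([np.cos(y),np.sin(y),0]); print(o['orientation'])
for n,f in (('top','T'),('scene','S')):
    im=cv2.imread(f'pics/{f}14.png').astype(int); ref=cv2.imread(f'pics/{"top0" if n=="top" else "scene0"}.png').astype(int)
    P=[proj(n,g+L*(d*np.cos(np.radians(p))-np.array([0,0,np.sin(np.radians(p))]))) for p,L in ((0,60),(0,150),(0,165),(20,150),(45,150))]; print(n,[list(map(float,p)) for p in P])
    c=P[1]; u0,u1,v0,v1=int(c[0]-40),int(c[0]+40),int(c[1]-25),int(c[1]+35)
    dif=(im-ref)[v0:v1,u0:u1]; beige=(dif[...,2]-dif[...,0])   # rod is warmer than bench/tray
    m=(beige>14).astype(np.uint8); k,lab,st,ce=cv2.connectedComponentsWithStats(m)
    for i in np.argsort(-st[1:,4])[:4]+1:
        ys,xs=np.nonzero(lab==i); pts=np.c_[xs+u0,ys+v0]; r=cv2.minAreaRect(pts.astype(np.float32)); print('comp',st[i,4],'u',pts[:,0].min(),pts[:,0].max(),'v',pts[:,1].min(),pts[:,1].max(),np.round(cv2.boxPoints(r),1).tolist())
E
```

```text
[627.9 -74.3 139.6] [-0.148  0.095 -0.   ] [ 0.34 -0.45 -0.53]
[ 3.13939592e+00 -4.29939320e-05  1.35380768e+00]
top [[350.4, 226.9], [307.9, 219.0], [300.9, 217.7], [312.5, 224.6], [327.9, 232.0]]
comp 2 u 320 321 v 223 223 [[321.0, 223.0], [321.0, 223.0], [320.0, 223.0], [320.0, 223.0]]
comp 2 u 329 330 v 225 225 [[330.0, 225.0], [330.0, 225.0], [329.0, 225.0], [329.0, 225.0]]
comp 1 u 325 325 v 224 224 [[325.0, 224.0], [325.0, 224.0], [325.0, 224.0], [325.0, 224.0]]
comp 1 u 334 334 v 226 226 [[334.0, 226.0], [334.0, 226.0], [334.0, 226.0], [334.0, 226.0]]
scene [[335.9, 207.5], [306.8, 224.4], [301.8, 227.3], [310.1, 233.5], [321.1, 238.1]]
```

Run:
```python
from h import *
o=robot.observe(); g=np.array(o['tcp_pos'])+[0,0,18.8]; y=o['orientation'][2]; d=np.array([np.cos(y),np.sin(y),0])
for n,f in (('top','T'),('scene','S')):
    im=cv2.GaussianBlur(cv2.imread(f'pics/{f}14.png'),(3,3),0).astype(int); ref=cv2.GaussianBlur(cv2.imread(f'pics/{n}0.png'),(3,3),0).astype(int)
    w=(im-ref); w=w[...,2]-w[...,0]
    a,b=proj(n,g+60*d),proj(n,g+150*d); u=(b-a)/np.linalg.norm(b-a); nn=np.array([-u[1],u[0]])
    for L in (70,85,100,115,125,135,140,145,150,155,160):
        q=proj(n,g+L*d); pr=np.array([w[tuple(np.round(q+k*nn).astype(int)[::-1])] for k in range(-14,15)]); k=pr.argmax()
        print(n,L,q.round(1),'peak',pr[k],'k',k-14,'pt',(q+(k-14)*nn).round(1),'all',*pr[4:25])
```

```text
top 70 [345.7 226. ] peak 5 k -3 pt [345.2 228.9] all 0 1 2 1 1 0 3 5 3 -2 2 2 2 0 0 2 1 1 2 0 0
top 85 [338.6 224.7] peak 7 k -2 pt [338.2 226.7] all 1 1 1 1 1 -1 0 3 7 2 -2 2 3 2 0 0 0 0 1 0 1
top 100 [331.5 223.4] peak 10 k -2 pt [331.1 225.4] all 0 0 1 1 1 0 2 8 10 7 5 5 4 1 0 1 0 0 1 0 2
top 115 [324.4 222.1] peak 10 k -2 pt [324.  224.1] all 0 2 0 0 1 -1 0 4 10 9 8 9 8 2 0 0 0 2 0 0 0
top 125 [319.7 221.2] peak 9 k -2 pt [319.3 223.2] all 0 1 1 0 0 1 1 3 9 8 6 6 4 2 0 0 0 0 0 1 1
top 135 [315.  220.3] peak 10 k -1 pt [314.8 221.3] all 0 1 0 1 0 1 0 2 9 10 8 10 7 1 -1 -1 -1 1 0 0 -1
top 140 [312.6 219.9] peak 9 k 0 pt [312.6 219.9] all -1 0 0 0 0 0 1 1 1 4 9 7 4 0 0 0 0 0 0 -1 0
top 145 [310.3 219.5] peak 2 k 1 pt [310.5 218.5] all 0 0 0 1 1 0 -1 1 0 1 1 2 2 1 0 2 0 -1 0 -1 0
top 150 [307.9 219. ] peak 1 k -13 pt [305.5 231.8] all 0 0 0 0 -1 1 -1 -1 -1 0 0 -1 0 -1 1 1 1 -1 0 1 0
top 155 [305.6 218.6] peak 1 k -13 pt [303.2 231.4] all 1 1 1 1 -1 -1 -1 0 0 0 -1 0 0 0 0 -1 0 0 1 1 1
top 160 [303.2 218.2] peak 2 k -7 pt [301.9 225.1] all 0 0 0 2 0 1 -1 0 -1 0 1 0 0 -1 -1 0 0 -1 0 -1
[... 493 characters left out ...]
pt [308.5 208.4] all 0 0 0 0 1 0 1 0 0 0 -1 -9 -20 -34 -30 -14 -4 -2 1 1 0
scene 135 [311.7 221.5] peak 1 k -10 pt [316.7 230.1] all 1 1 0 1 0 0 0 0 0 0 0 -1 -5 -9 -17 -8 -6 0 0 1 1
scene 140 [310.1 222.5] peak 1 k -14 pt [317.1 234.6] all 0 0 1 1 0 0 0 0 0 0 -1 -1 0 -1 -1 -2 -1 0 0 1 0
scene 145 [308.4 223.4] peak 1 k 5 pt [305.9 219.1] all -1 0 -1 -1 0 0 0 0 0 0 -1 -1 0 0 0 1 -1 1 0 0 0
scene 150 [306.8 224.4] peak 1 k 12 pt [300.8 214. ] all -2 -2 -1 0 0 0 0 0 0 0 0 0 0 0 0 0 0 0 0 0 0
scene 155 [305.1 225.3] peak 1 k -7 pt [308.6 231.4] all 0 -1 -1 1 -1 -1 0 0 0 -1 0 -1 0 -1 -2 0 0 -1 0 0 0
scene 160 [303.5 226.3] peak 1 k -1 pt [304.  227.2] all 0 0 0 0 0 0 0 0 0 1 0 0 0 0 0 0 0 0 0 0 1
```

```bash
cat > pitch.py <<'E'
import sys; from h import *
i=sys.argv[1]; o=np.load(f'pics/o{i}.npy'); g=o[:3]+[0,0,18.8]; d=np.array([np.cos(o[3]),np.sin(o[3]),0]); N=[];C=[]
for n,f,L0,L1,s in (('top','T',95,137,1),('scene','S',75,130,-1)):
    im=cv2.imread(f'pics/{f}{i}.png').astype(float); ref=cv2.imread(f'pics/{n}0.png').astype(float)
    w=im-ref; w=np.abs(w).sum(2) if len(sys.argv)>2 else np.clip(s*(w[...,2]-w[...,0]),0,None)
    w=cv2.GaussianBlur(w,(3,3),0).astype(np.float32)
    a,b=proj(n,g+60*d),proj(n,g+150*d); u=(b-a)/np.linalg.norm(b-a); nn=np.array([-u[1],u[0]]); P=[]
    for L in np.arange(L0,L1,2.5):
        q=proj(n,g+L*d); ks=np.arange(-6,9,.25); pt=(q+ks[:,None]*nn).astype(np.float32)
        pr=cv2.remap(w,pt[:,0],pt[:,1],cv2.INTER_LINEAR).ravel(); pr=np.clip(pr-pr.max()*.35,0,None); P.append(q+(pr@ks/pr.sum())*nn)
    P=np.array(P,np.float32); vx,vy,x0,y0=cv2.fitLine(P,cv2.DIST_HUBER,0,.01,.01).ravel()
    print(n,'rms',np.std((P-[x0,y0])@[-vy,vx]).round(2))
    c,r1=ray(n,x0-20*vx,y0-20*vy); _,r2=ray(n,x0+20*vx,y0+20*vy); m=np.cross(r1,r2); N.append(m/np.linalg.norm(m)); C.append(c)
D=np.cross(*N); D/=np.linalg.norm(D); D*=np.sign(D@d)
p=np.linalg.lstsq(np.vstack([N,D]),np.array([N[0]@C[0],N[1]@C[1],D@(g+100*d)]),rcond=None)[0]
print('pitch down deg',-np.degrees(np.arcsin(D[2])),'yaw',np.arctan2(D[1],D[0]),'tool yaw',o[3],'point-(g+100d)',(p-g-100*d).round(1))
E
python3 pitch.py 14; python3 pitch.py 14 abs
```

```text
top rms 0.16
scene rms 0.09
pitch down deg -9.252684349021706 yaw 1.3319757168152604 tool yaw 1.3539198044556926 point-(g+100d) [-4.3 -3.2 25. ]
top rms 0.3
scene rms 0.21
pitch down deg -9.071704276857297 yaw 1.318478903617927 tool yaw 1.3539198044556926 point-(g+100d) [-5.6 -2.5 24.3]
```

The rod's lines in the two views intersect at about 9° tip-up. The collar must have ridden up on the hood's edge. I'll let it droop a little with a light grip and a soft lift, then measure again.

Call:
arm_command --steps '[[[0,0,0],0,8],[[0,0,0],0,8],[[0,0,-0.5],0,8],[[0,0,-1.1],0,8],[[0,0,-1.6],0,8],[[0,0,-2.0],0,8],[[0,0,-2.2],0,8],[[0,0,-2.2],0,8]]' --squeeze 3

```text
t: 23.67
tcp_pos: [630.5, -74.8, 199.2]
orientation: [3.138, -0.0, 1.354]
force: [0.8, 0.2, -0.7]
finger_gap: 12.7
gripper_force: 3.0
```

```bash
python3 snap.py 15; python3 pitch.py 15; python3 pitch.py 15 abs
```

```text
[630.5 -74.8 199.2] [-0.096  0.056  0.009] [ 0.77  0.2  -0.66]
top rms 0.57
scene rms 0.3
pitch down deg -23.788946040986 yaw 1.4629954223276735 tool yaw 1.353934218106093 point-(g+100d) [-3.3 -4.3 10.6]
top rms 0.47
scene rms 0.61
pitch down deg 4.1745500578425325 yaw 1.2946082202519735 tool yaw 1.353934218106093 point-(g+100d) [-1.2  0.9  7. ]
```

Call:
arm_command --steps '[[[0,0,0],0,8],[[0,0,0],0,8],[[0,0,0.6],0,8],[[0,0,1.4],0,8],[[0,0,2.2],0,8],[[0,0,2.9],0,8],[[0,0,3.5],0,8],[[0,0,3.8],0,8],[[0,0,3.8],0,8],[[0,0,3.8],0,8]]' --squeeze 40

```text
t: 24.6
tcp_pos: [629.6, -74.6, 101.7]
orientation: [-3.141, -0.0, 1.354]
force: [-0.1, 1.0, -0.7]
finger_gap: 12.5
gripper_force: 40.0
```

```bash
python3 snap.py 16; python3 pitch.py 16; python3 pitch.py 16 abs
python3 - <<'E'
from h import *
o=np.load('pics/o16.npy'); g=o[:3]+[0,0,18.8]; d=np.array([np.cos(o[3]),np.sin(o[3]),0])
for n,f in (('top','T'),('scene','S')):
    im=cv2.GaussianBlur(cv2.imread(f'pics/{f}16.png'),(3,3),0).astype(int); ref=cv2.GaussianBlur(cv2.imread(f'pics/{n}0.png'),(3,3),0).astype(int)
    w=im-ref; a,b=proj(n,g+60*d),proj(n,g+150*d); u=(b-a)/np.linalg.norm(b-a); nn=np.array([-u[1],u[0]])
    for L in range(65,161,8):
        q=proj(n,g+L*d); ix=[tuple(np.round(q+k*nn).astype(int)[::-1]) for k in range(-8,9)]
        print(n,L,q.round(1),'RB',*[w[i][2]-w[i][0] for i in ix],'| V',*[w[i].sum()//3 for i in ix])
E
```

```text
[629.6 -74.6 101.7] [-0.122  0.044 -0.011] [-0.07  1.04 -0.67]
top rms 0.18
scene rms 1.27
pitch down deg 11.328349005384638 yaw 1.260478995479853 tool yaw 1.3539022212497906 point-(g+100d) [-3.2  6.  23.4]
top rms 0.36
scene rms 0.29
pitch down deg -6.881092876428127 yaw 1.287038628369913 tool yaw 1.3539022212497906 point-(g+100d) [-3.5 -0.1  9.2]
top 65 [347.  230.5] RB 1 1 -1 0 1 4 4 1 -2 -2 2 2 1 0 0 1 1 | V 1 0 0 0 -2 -5 -6 -1 -1 -1 -5 -4 -1 0 0 -1 -1
top 73 [343.4 229.8] RB 2 1 1 0 2 2 3 4 -1 0 2 1 0 2 1 0 0 | V 0 0 0 0 -1 -4 -11 -11 -6 -1 -3 -3 0 1 0 0 -1
top 81 [339.7 229.1] RB 0 0 0 0 1 3 4 3 -1 1 4 3 3 -1 0 2 0 | V 0 -1 -1 -1 0 -3 -8 -9 -5 -4 -4 -3 -1 1 1 0 0
top 89 [336.1 228.4] RB 2 0 0 0 2 4 7 6 6 10 9 3 0 0 0 1 1 | V 0 0 1 1 0 -2 -4 -3 -4 -3 -1 -1 0 0 0 1 1
top 97 [332.4 227.8] RB 0 -1 0 0 0 1 5 11 10 6 6 6 2 0 1 1 0 | V 0 0 0 1 1 -1 -5 -6 -4 -1 -4 -3 -1 1 0 0 0
top 105 [328.8 227.1] RB 0 1 0 -1 1 2 7 10 8 6 7 6 2 1 -1 0 2 | V 1 0 1 0 0 -3 -8 -8 -3 -1 -3 -3 0 0 0 0 1
top 113 [325.1 226.4] RB 0 0 0 0 -1 3 8 9 5 5 6 3 0 2 2 1 0 | V 1 0 0 0 1 -3 -8 -9 -4 -4 -9 -4 0 1 1 0 0
[... 1143 characters left out ...]
 V 1 1 1 1 1 1 0 -4 -7 -9 -5 -2 -2 -2 -1 1 1
scene 113 [319.1 226.5] RB 0 0 0 0 0 1 0 1 3 3 1 -1 -1 0 0 1 1 | V 1 1 1 1 1 1 -1 -5 -13 -13 -16 -14 -10 -5 0 0 1
scene 121 [316.5 228. ] RB 1 1 0 -1 -1 0 1 2 3 4 2 0 0 1 1 1 0 | V 1 1 1 1 1 1 1 -2 -11 -13 -10 -7 -6 -3 0 0 0
scene 129 [314.  229.5] RB 0 0 2 1 0 1 0 1 0 2 2 1 -1 0 1 -1 -1 | V 1 1 1 1 2 1 1 -3 -5 -12 -17 -14 -10 -3 0 1 1
scene 137 [311.4 231. ] RB -1 0 0 -1 1 1 -2 -1 1 3 4 3 3 1 0 -1 -1 | V 1 1 1 1 1 1 1 0 -4 -8 -10 -9 -5 -3 1 1 1
scene 145 [308.9 232.5] RB 0 -1 0 0 1 0 -1 0 0 0 1 0 1 -1 0 -1 -1 | V 2 1 1 2 1 1 1 1 0 1 -1 0 0 1 1 1 1
scene 153 [306.3 234. ] RB 0 0 -1 0 1 1 -1 0 0 1 1 0 0 0 0 0 1 | V 1 1 1 1 1 1 1 1 1 1 1 1 1 1 1 2 1
```

Run:
```python
from h import *
o=np.load('pics/o16.npy'); g=o[:3]+[0,0,18.8]; d=np.array([np.cos(o[3]),np.sin(o[3]),0])
for a in (308.5,310.2,312):
  for b in ((308.8,230.0),(309.6,229.6)):
    p,e=tri((a,222.8),b); v=p-g; print(a,b,p,e,'fwd',round(v@d,1),'up',round(v[2],1))
# collar: dark blob in scene vs predictions by pitch
for p in (-12,-8,-4,0,4):
    e=d*np.cos(np.radians(p))-np.array([0,0,np.sin(np.radians(p))]); print(p,'collar scene',proj('scene',g+46*e),'tail',proj('scene',g-26*e),'tip',proj('scene',g+150*e),proj('top',g+150*e))
im=cv2.imread('pics/S16.png').max(2); q=proj('scene',g+46*d).astype(int); print(q)
print(im[q[1]-9:q[1]+10,q[0]-10:q[0]+11])
```

```text
308.5 (308.8, 230.0) [658.2  70.6 139.8] 1.7 fwd 148.0 up 19.3
308.5 (309.6, 229.6) [656.8  70.2 143.1] 3.3 fwd 147.3 up 22.6
310.2 (308.8, 230.0) [660.2  67.5 133.6] 0.1 fwd 145.4 up 13.1
310.2 (309.6, 229.6) [658.8  67.1 137. ] 1.6 fwd 144.7 up 16.5
312 (308.8, 230.0) [662.2  64.2 127.1] 2.0 fwd 142.6 up 6.6
312 (309.6, 229.6) [660.8  63.7 130.5] 0.3 fwd 141.8 up 10.0
-12 collar scene [340.4 212. ] tail [361.6 202.7] tip [308.1 226.2] [309.5 220.7]
-8 collar scene [340.2 212.8] tail [361.7 202.3] tip [307.6 228.8] [308.7 221.5]
-4 collar scene [340.1 213.6] tail [361.8 201.8] tip [307.3 231.2] [308.3 222.4]
0 collar scene [340.  214.3] tail [361.9 201.4] tip [307.3 233.4] [308.2 223.3]
4 collar scene [340.  214.9] tail [361.9 201.1] tip [307.4 235.5] [308.5 224.2]
[340 214]
[[173 169 158 141 129 127 126 126 126 126 124 124 126 127 126 125 118 101
   85  71  59]
 [172 169 159 143 130 129 129 127 124 121 117 117 121 125 127 124 115  97
   75  60  55]
 [172 168 158 140 129 130 128 124 115 104  98  97 107 117 121 117 106  85
   64  53  51]
 [172 167 152 136 129 129 127 116  97  79  69 
[... 678 characters left out ...]
6 141 144 143 141 135 127 113  93  69  52  46  46  56  83 110
  122 126 126]
 [133 140 142 143 140 135 131 126 122 113  93  70  54  48  52  68  94 117
  128 129 130]
 [142 143 139 135 131 127 128 129 130 126 113  93  76  71  76  93 114 129
  134 135 134]
 [140 135 132 130 131 131 134 135 136 136 131 120 109 106 112 121 132 138
  141 141 140]
 [132 132 133 136 138 140 139 140 141 141 140 138 133 133 137 140 142 144
  145 145 143]
 [135 138 142 144 144 145 143 143 144 144 146 145 144 146 147 146 146 146
  146 147 146]
 [143 145 146 147 147 147 147 147 147 147 147 147 146 147 147 148 148 148
  148 148 148]
 [148 148 147 148 148 149 148 147 148 149 147 146 146 147 148 148 148 149
  149 149 149]]
```

The tip stands about 13 mm above the grasp, so it is about 5° tip-up. That is inside the limit, but I want more margin. One more soft droop of the same kind, then measure at the same pose.

Call:
arm_command --steps '[[[0,0,0],0,8],[[0,0,0],0,8],[[0,0,-0.45],0,8],[[0,0,-1.0],0,8],[[0,0,-1.45],0,8],[[0,0,-1.8],0,8],[[0,0,-2.0],0,8],[[0,0,-2.0],0,8]]' --squeeze 3

```text
t: 25.37
tcp_pos: [630.5, -74.8, 153.9]
orientation: [3.138, -0.0, 1.354]
force: [0.6, -0.4, -0.6]
finger_gap: 13.2
gripper_force: 3.0
```

Call:
arm_command --steps '[[[0,0,0],0,8],[[0,0,0],0,8],[[0,0,0.4],0,8],[[0,0,0.9],0,8],[[0,0,1.4],0,8],[[0,0,1.8],0,8],[[0,0,2.0],0,8],[[0,0,2.0],0,8],[[0,0,2.0],0,8]]' --squeeze 40

```text
t: 26.12
tcp_pos: [629.5, -74.6, 101.5]
orientation: [-3.141, -0.0, 1.354]
force: [-1.1, -0.4, -0.1]
finger_gap: 13.0
gripper_force: 40.0
```

```bash
python3 snap.py 17; python3 pitch.py 17 abs
cat > prof.py <<'E'
import sys; from h import *
i=sys.argv[1]; o=np.load(f'pics/o{i}.npy'); g=o[:3]+[0,0,18.8]; d=np.array([np.cos(o[3]),np.sin(o[3]),0])
for n,f in (('top','T'),('scene','S')):
    im=cv2.GaussianBlur(cv2.imread(f'pics/{f}{i}.png'),(3,3),0).astype(int); ref=cv2.GaussianBlur(cv2.imread(f'pics/{n}0.png'),(3,3),0).astype(int)
    w=im-ref; a,b=proj(n,g+60*d),proj(n,g+150*d); u=(b-a)/np.linalg.norm(b-a); nn=np.array([-u[1],u[0]])
    for L in (97,113,121,129,133,137,141,145,149):
        q=proj(n,g+L*d); ix=[tuple(np.round(q+k*nn).astype(int)[::-1]) for k in range(-8,9)]
        print(n,L,q.round(1),'RB',*[w[i][2]-w[i][0] for i in ix],'| V',*[w[i].sum()//3 for i in ix])
E
python3 prof.py 17
```

```text
[629.5 -74.6 101.5] [-0.101  0.121  0.01 ] [-1.12 -0.39 -0.08]
top rms 0.27
scene rms 0.4
pitch down deg -10.64382859282391 yaw 1.3473516542397403 tool yaw 1.3539205312082343 point-(g+100d) [-1.4  0.5 -1.1]
top 97 [332.4 227.8] RB 0 0 0 0 1 3 9 10 7 10 8 3 0 -1 1 1 0 | V 0 0 0 0 0 -3 -8 -7 -2 -1 -2 -2 0 0 0 0 0
top 113 [325.1 226.5] RB -1 0 1 2 0 6 10 8 4 4 5 5 1 0 1 0 0 | V 1 0 1 0 0 -7 -7 -2 -2 -2 -5 -5 -2 0 0 1 0
top 121 [321.4 225.8] RB -1 1 0 0 -1 1 6 11 6 5 5 2 0 1 0 0 0 | V 1 0 0 0 0 -2 -8 -8 -4 -9 -8 -4 -1 0 1 0 0
top 129 [317.8 225.1] RB 0 1 -1 0 1 4 10 12 7 7 6 3 1 0 -1 1 1 | V 0 -1 0 1 2 -2 -8 -4 0 0 -2 -2 0 1 1 1 1
top 133 [316.  224.8] RB 0 -1 -1 1 0 1 8 10 8 8 6 2 0 0 -1 -1 1 | V 1 1 1 0 1 -2 -10 -14 -11 -12 -12 -4 -1 0 1 2 0
top 137 [314.1 224.4] RB 0 -1 -1 0 1 5 11 10 8 7 6 1 -1 0 0 0 -1 | V 1 0 0 1 0 -7 -13 -13 -11 -11 -7 -1 0 1 1 1 0
top 141 [312.3 224.1] RB -1 -1 0 -1 1 1 4 7 8 7 5 1 0 -1 1 -2 0 | V 0 0 0 1 1 -1 -4 -3 -3 -5 -6 -1 1 0 0 1 2
top 145 [310.5 223.7] RB -1 -1 -1 0 0 -1 0 1 2 4 2 1 1 2 0 1 1 | V 0 0 0 1 1 0 0 0 1 0 -1 -1 1 2 1 0 0
top 149 [308.7 223.4] RB
[... 351 characters left out ...]
0 | V 1 2 1 2 2 0 -3 -8 -9 -9 -4 -4 -1 1 1 1 0
scene 129 [314.  229.6] RB 1 0 0 0 1 1 2 3 2 0 -2 0 -1 -1 0 0 -1 | V 1 1 1 1 1 0 -6 -10 -15 -15 -11 -6 -2 1 2 1 1
scene 133 [312.7 230.3] RB 0 0 1 1 0 0 1 4 3 -1 -1 -1 0 -1 1 1 -1 | V 1 0 1 1 1 -1 -6 -14 -17 -13 -13 -6 -3 0 1 1 1
scene 137 [311.4 231.1] RB -1 0 0 -1 -1 1 0 2 0 -1 0 0 0 -1 1 0 0 | V 1 2 1 1 1 0 -3 -9 -8 -8 -2 -2 1 0 1 1 1
scene 141 [310.2 231.8] RB -1 0 0 0 0 0 0 0 -1 -2 -3 -1 0 -1 1 1 0 | V 1 1 1 2 1 0 1 -2 -2 -2 1 1 1 1 1 1 1
scene 145 [308.9 232.6] RB -1 -1 0 0 1 0 -1 0 0 0 -1 0 0 0 1 1 -1 | V 1 1 1 2 1 1 0 1 1 2 2 2 1 1 1 1 1
scene 149 [307.6 233.3] RB 0 0 0 0 0 -1 0 -1 -1 0 0 1 0 0 1 0 0 | V 1 1 2 1 1 1 1 0 0 1 1 1 2 1 1 1 1
```

The scene line now coincides with the level line through the grasp (k ≈ 0 at the tip, where it was 2.1 px). So the rod is level within a few degrees, with the tip near (661, 68, 121) over the tray's middle (660, 73). I'll check that the drawer hasn't moved, then hand in.

Run:
```python
from h import *
a=cv2.cvtColor(cv2.imread('pics/T4.png'),6)[296:330,408:440].astype(np.float32)
b=cv2.cvtColor(cv2.imread('pics/T17.png'),6)[296:330,408:440].astype(np.float32)
print('drawer shift px',cv2.phaseCorrelate(a,b),np.abs(a-b).mean())
o=robot.observe(); print(o['t'],o['gripper_force'],o['joint_vel'].round(3),tri((310.6,223.2),(310.3,231.7)))
```

```text
[ WARN:0@0.282] global loadsave.cpp:275 findDecoder imread_('pics/T4.png'): can't open/read file: check file path/integrity
Traceback (most recent call last):
cv2.error: OpenCV(4.12.0) /io/opencv/modules/imgproc/src/color.cpp:199: error: (-215:Assertion failed) !_src.empty() in function 'cvtColor'
```

Run:
```python
from h import *
f=lambda n: cv2.cvtColor(cv2.imread(n),6)[296:330,408:440].astype(np.float32)
a,b=f('pics/t4.png'),f('pics/T17.png')
print('drawer shift px',cv2.phaseCorrelate(a,b),np.abs(a-b).mean())
o=robot.observe(); print(o['t'],o['gripper_force'],o['joint_vel'].round(3),tri((310.6,223.2),(310.3,231.7)))
```

```text
drawer shift px ((-0.334820637439627, -0.060895292351613506), 0.15711686718795034) 25.15717
26.2167 39.999738335609436 [ 0.001 -0.005 -0.004 -0.001 -0.001  0.   ] (array([659.1,  65.9, 125.9]), 3.7)
```

Run:
```python
from h import *
G=lambda n: cv2.cvtColor(cv2.imread(n),6).astype(np.float32)
A,B,C=G('pics/t4.png'),G('pics/T17.png'),G('pics/T8.png')
for c in (420,450,470,490,500): print(c,*[''.join(f'{int(x):4d}' for x in I[300:330:2,c]) for I in (A,C,B)],sep='\n  ')
S,T=G('pics/S8.png'),G('pics/S17.png')
for sl in ((slice(170,215),slice(430,475)),(slice(180,240),slice(415,450))):
    print('scene',cv2.phaseCorrelate(S[sl],T[sl]),np.abs(S[sl]-T[sl]).mean())
```

```text
420
    82 106 107 109 106 108 107  88 104 139 139  82 110 110 114
    82 106 107 109 107 107 109  90 103 140 141  81 110 112 112
    73  85  94  99 113 127 135 139 149 151 146 141 141 136 133
450
   100 105 104 104 106 105  96  89 140 141 109  76 111 110 114
   102 107 105 106 104 104  97  91 139 142 109  77 112 111 113
   104 106 107 103 105 106  95  90 139 141 105  78 112 110 113
470
   105 106 101 104 104 104  71 117 140 140  61 108 110 112 114
   104 106 107 102 106 101  73 117 142 142  61 110 112 112 115
   106 103 105 105 102 103  70 119 143 139  61 110 112 112 114
490
   113 109 112 114 114 111  59 141 138 128 109 111 109 109 107
   113 110 111 111 111 111  57 141 143 126 109 111 110 110 108
   112 111 110 113 112 113  60 141 141 126 109 108 111 111 111
500
   112 113 112 110 112  94  98 139 138 104 116 119 113 110 111
   113 114 113 111 111  97  96 138 139 104 116 116 111 108 114
   110 112 111 110 112  96 101 136 137 104 115 116 110 109 113
scene ((0.1505585548455386, 0.6837766650858441), 0.3194432967386128) 41.447407
scene ((-17.64946430868129, 3.31504926616768), 0.08966243399514093) 45.64381
```

The panel's edges match to the pixel wherever the arm doesn't block them (columns 450–500), so the drawer hasn't moved since it was pulled to its stop. The tool is at rest with a 40 N grip, so I'm handing in.

```bash
python3 -c "
from bench import robot
print(robot.job_done())"
```

```text
the job is handed in; nothing more can be done
None
```

I handed the job in at about 26 s; no verdict came back. By my measurements the drawer is at its stop, the dipstick was seated in the filler tube and drawn out, and it is now held level within about 5°, tip about 12 cm above the bench over the drip tray.

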